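# Sound the long pipe on the voicing jack

## Robot

A 7-joint arm with a two-finger parallel gripper is mounted at the origin on a cart in front of the work surface, level with it; the furniture and walls round the work are solid. World frame = base frame: x ahead of the robot, y to its left, z up, the work surface at z = 0. Lengths are in m, angles in rad, forces in N, time in s.
With the tool pointing down it reaches from about 0.4 to 0.875 m from the base axis. Payload 19.3 kg.
Tool frame: the origin (TCP) lies on the mounting face of the last link; the fingertips stand 173 mm ahead of it and the grasp point (between the pads) lies 155 mm ahead of it; z points along the fingers, y is the line along which they close (so a half turn about z gives the same grasp; the last joint's range is limited). The gripper opens to 85 mm and grips with 20 to 120 N. Pads are 22 mm wide; open, the fingers measure 114 mm over their backs; the gripper's body (76 mm by 85 mm) begins 54 mm behind the grasp point. The pads swing forward as they close: fully open they stand 13 mm farther back than shut.
Start: joints at [1.211, 0.521, -0.036, 1.599, 0.021, 1.021, -0.113], TCP at [0.179, -0.599, 0.405] pointing down, gripper open.
Joint ranges: [-2.91, 2.91], [-0.3, 2.13], [-1.5, 1.42], [0.17, 2.43], [-1.26, 4.41], [0.16, 1.93], [-2.52, 2.52]. Speed limits (rad/s): [1.89, 1.89, 2.39, 2.39, 3.01, 3.01, 3.01].

## Interface

Orientations are given as a unit quaternion [w, x, y, z].
In Python, from plant import r, optics gives the robot as it stands.
- The arm moves only by the shell command python3 -m handwheel 'ROWS' [FORCE]. ROWS is JSON, a list of rows, each an object of numbers: "x", "y", "z": the shift along the world's x, y, z in cm; "ax", "ay", "az": the turn, a rotation vector about the world's x, y, z in degrees; "gripper": the closure in counts, from 0 (fully open) to 255 (shut). A call has 1 to 10 rows; each row shifts and turns the commanded pose from where the row before left it; what a row does not reach is not made up. A row lasts 1/8 s, in which the tool goes at most 62.5 mm and 10.7 degrees, less where a joint would pass 70% of its speed; a pose out of reach is approached as far as the arm can. A call with a gripper value outside its range is refused whole. The fingers move at their own pace and stop on an object; FORCE is the grip in N (left out, the last holds). Time passes only in rows, so rows that do not move let the fingers close. It gives the time, the measured TCP pose, the force, the opening and the grip force at its end, in the units of the state.
- r.get_state(): the state, without advancing time (a new reading comes with each control period).
- optics.snapshot(name): name is "scene" or "top" or "wrist"; returns a dict with "frame" (420x560x3 uint8, red, green, blue), "range_z" (420x560 float32, m along the optical axis (not along the pixel's ray), 0 where there is no reading), "mtx" (3x3 intrinsics, pixels), "pose" (4x4, takes a point from camera to world coordinates); the wrist camera has in their place "mount" (4x4, takes a point from camera to tool coordinates, whose origin is the TCP and whose axes are the flange's). Camera axes: x right, y down, z forward; pixel columns grow to the right and rows downward; lengths in m; the calibration is good to about 2 mm. The wrist camera is an equidistant fisheye: a pixel r from the principal point sees the ray r / f radians off the axis. A picture is of the moment at which its call begins: read the wrist's pose just before it.
- r.sign_off(): hands the job in; it is judged then, once.
The state is a dict: "time": time; "joint_pos": joint angles; "qd": joint speeds; "effort": joint torques, N m; "tool_pos": TCP position; "orientation": TCP orientation; "wrist_force": force on the tool from outside, world axes, zero at the start; "moment": the same for the moment, N m; "grip_width": finger opening in m; "grip_force": force on a finger pad.
Only numpy, scipy, OpenCV 4.12 (cv2) and the standard library are available. Lean on these libraries where they do the work, as an engineer would, in place of code of your own. Each camera call takes 0.05 s, during which the arm holds its last target. There are 200 camera calls.

## Task

Get the longest of the three wooden pipes ready to sound on the voicing jack: first clear the open toe hole by pressing the key straight in front of it fully down and letting it come up again, then take the pipe from the rack and stand its foot in that hole, fully home and upright, with its mouth facing the keys. Let go of the pipe, press the same key fully down with light pressure only, and keep it there: the program finishes while still holding the key down, with the other keys up and the other two pipes left standing in the rack.

Things in the scene. Friction and masses are not known exactly. Their poses are not given: they have to be found in the camera images.
- voicing_jack: Voicing jack: wooden windchest fixed on the bench, 262 mm wide (y), box 134 mm deep, 60 mm high; three sprung keys stick out of its front (-x, to the robot) over a low key bed. Origin: centre of the box on the bench; +x from the keys to the back, +y left along the row. Three square toe blocks sit on top 75 mm apart, one straight behind each key.
- station_left (a point): Centre of the top face of the toe block on the left station (y = +75 mm in the jack's frame), 90 mm above the bench.
- station_middle (a point): The same for the middle station (y = 0).
- station_right (a point): The same for the right station (y = -75 mm).
- toe_hole (a point): Centre of the toe hole's mouth in the top face of the only bored toe block (reddish wood, 56 x 56 mm, 30 mm thick, top 90 mm above the bench; the other two blocks are blank). It sits on one of the three stations. The hole is 17 mm wide with a 3 mm countersink and 30 mm deep. Axes as the jack's.
- pad_left (a point): Middle of the touch plate on top of the left key, 140 mm in front of the left station's centre, 48 mm above the bench with the key up. The key is a wooden lever 26 mm wide and 14 mm thick; it sticks out 99 mm from the slots in the windchest and ends 16 mm in front of this point.
- key_left (a joint): The left key's angle: 0 rad up (at rest), 0.13 rad fully down on its stop. It hinges 90 mm behind the pad, so the pad goes down 12 mm in all. A spring lifts it: about 1.5 N at the pad to start it, 5 N at the bottom; it comes up by itself when let go.
- pad_middle (a point): Middle of the touch plate on top of the middle key, 140 mm in front of the middle station's centre, 48 mm above the bench with the key up. The key is a wooden lever 26 mm wide and 14 mm thick; it sticks out 99 mm from the slots in the windchest and ends 16 mm in front of this point.
- key_middle (a joint): The middle key's angle: 0 rad up (at rest), 0.13 rad fully down on its stop. It hinges 90 mm behind the pad, so the pad goes down 12 mm in all. A spring lifts it: about 1.5 N at the pad to start it, 5 N at the bottom; it comes up by itself when let go.
- pad_right (a point): Middle of the touch plate on top of the right key, 140 mm in front of the right station's centre, 48 mm above the bench with the key up. The key is a wooden lever 26 mm wide and 14 mm thick; it sticks out 99 mm from the slots in the windchest and ends 16 mm in front of this point.
- key_right (a joint): The right key's angle: 0 rad up (at rest), 0.13 rad fully down on its stop. It hinges 90 mm behind the pad, so the pad goes down 12 mm in all. A spring lifts it: about 1.5 N at the pad to start it, 5 N at the bottom; it comes up by itself when let go.
- long_pipe: The long one of three wooden organ pipes upright in the rack, 186 mm long, 130 g. Origin: centre of the foot's lower end; z up, -x the way the mouth faces. 14 mm spigot 24 mm long with tapered tip, round shoulder (25-31 mm) to 36 mm, then a plain hollow square body, 38 mm front to back (x), 34 mm wide (y), to the top. Mouth low on the front, 72-81 mm up; cap and ears stand out 6 mm there.
- medium_pipe: The medium one of three wooden organ pipes upright in the rack, 130 mm long, 90 g. Origin: centre of the foot's lower end; z up, -x the way the mouth faces. 14 mm spigot 24 mm long with tapered tip, round shoulder (25-31 mm) to 36 mm, then a plain hollow square body, 38 mm front to back (x), 34 mm wide (y), to the top. Mouth low on the front, 72-81 mm up; cap and ears stand out 6 mm there.
- short_pipe: The short one of three wooden organ pipes upright in the rack, 106 mm long, 75 g. Origin: centre of the foot's lower end; z up, -x the way the mouth faces. 14 mm spigot 24 mm long with tapered tip, round shoulder (25-31 mm) to 36 mm, then a plain hollow square body, 38 mm front to back (x), 34 mm wide (y), to the top. Mouth low on the front, 72-81 mm up; cap and ears stand out 6 mm there.
- long_pipe_shoulder (a point): Centre of the underside of the long pipe's shoulder, 24 mm above its origin: this face comes to rest on whatever the foot stands in.
- long_pipe_mouth (a point): The mouth of the long pipe: on its front face, 19 mm in front of the pipe's axis, 76 mm above its origin.
- pipe_rack: The pipe rack, fixed on the bench: a board 84 x 262 mm between two end cheeks 48 mm high, with three 17 mm holes in a row 85 mm apart (along its y), one pipe standing in each. Origin: its centre on the bench. The board's top is 40 mm above the bench; the pipes' shoulders rest on it, their spigots reach down through it.

How it is judged:
By the outcome, as a careful person would: the job done as asked, in the order asked, and still so for the second after the job is handed in, while the arm keeps its last pose, push and grip.
It also fails if it takes over 72 s, if anything falls off the work surface, if the arm or the gripper's body presses on something with over 40 N, if the wrist force passes 120 N, or if a joint passes its speed limit or range.

## Working session

There is one attempt and no reset: what is moved stays moved. The work goes in short steps, Python scripts to look and compute and a shell command to move; the robot and the scene stay as the last step left them, time stands still between calls to the robot, and variables do not carry over. Pictures are saved under pics/ and viewed, at most 10 in all, crops included, and the job is handed in when it is done.

```bash
ls; mkdir -p pics; cat > h.py <<'E'
import numpy as np, cv2
from plant import r, optics
def cloud(s):
    z=s["range_z"]; v,u=np.indices(z.shape); K=s["mtx"]
    p=np.stack([(u-K[0,2])/K[0,0]*z,(v-K[1,2])/K[1,1]*z,z],-1)
    return p@s["pose"][:3,:3].T+s["pose"][:3,3]
def save(n,im): cv2.imwrite("pics/"+n,im[...,::-1])
E
python3 - <<'E'
from h import *
s=r.get_state(); print({k:np.round(v,3) for k,v in s.items()})
a=optics.snapshot("scene");b=optics.snapshot("top")
np.savez("s.npz",**a);np.savez("t.npz",**b)
save("a.png",a["frame"]);save("b.png",b["frame"])
print(a["mtx"],a["pose"].round(3),b["mtx"],b["pose"].round(3))
E
```

```text
pics
{'time': np.float64(0.0), 'joint_pos': array([ 1.211,  0.522, -0.036,  1.6  ,  0.021,  1.021, -0.113]), 'qd': array([ 0.001, -0.001, -0.   ,  0.001, -0.001, -0.   , -0.001]), 'effort': array([-1.0000e-03, -9.2712e+01,  1.9800e+00, -3.6994e+01,  1.8000e-02,
        8.0000e-03,  0.0000e+00]), 'tool_pos': array([ 0.179, -0.599,  0.404]), 'orientation': array([-0.001,  0.99 ,  0.144, -0.   ]), 'wrist_force': array([-0.376, -0.017, -0.715]), 'moment': array([-0.008,  0.027,  0.003]), 'grip_force': np.float64(0.0), 'grip_width': np.float64(0.085)}
[[490.52726037   0.         277.74168231]
 [  0.         490.52726037 212.03564461]
 [  0.           0.           1.        ]] [[-0.717 -0.336  0.611 -0.147]
 [-0.697  0.313 -0.646  0.836]
 [ 0.026 -0.888 -0.458  0.622]
 [ 0.     0.     0.     1.   ]] [[387.06592666   0.         284.25825349]
 [  0.         387.06592666 214.0686433 ]
 [  0.           0.           1.        ]] [[ 0.02  -0.973  0.23   0.371]
 [-1.    -0.02   0.     0.06 ]
 [ 0.004 -0.23  -0.973  0.933]
 [ 0.     0.     0.     1.   ]]
```

View pics/a.png

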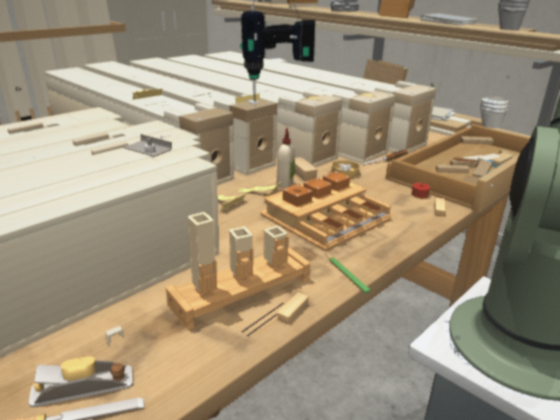

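View pics/b.png

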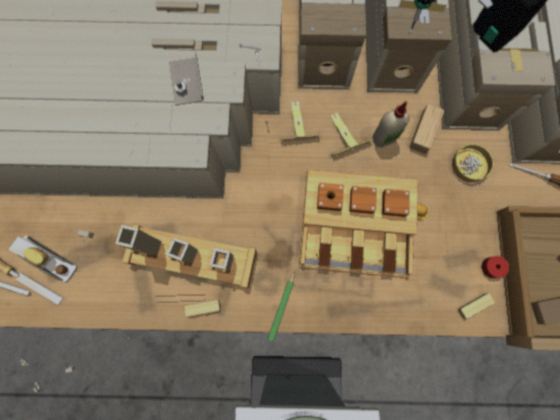

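The top view shows the jack's toe blocks at (330,196), (364,199) and (396,203), with a dark hole in the left one. The keys are at about (326,250), (358,252) and (390,255). The rack is at (190,255), and the long pipe is leftmost with its top at about (128,237). I'll measure these from the depth data.

```bash
cat > m.py <<'E'
from h import *
b=dict(np.load("t.npz")); P=cloud(b); f=b["frame"]; hsv=cv2.cvtColor(f,cv2.COLOR_RGB2HSV).astype(int)
Z=P[...,2]
def roi(u0,u1,v0,v1):
    m=np.zeros(Z.shape,bool); m[v0:v1,u0:u1]=1; return m
red=(hsv[...,0]<9)&(hsv[...,1]>150)&(hsv[...,2]>60)
for c in [(330,196),(364,199),(396,203)]:
    m=roi(c[0]-20,c[0]+20,c[1]-20,c[1]+20)&(abs(Z-.09)<.006)
    p=P[m]; rc=cv2.minAreaRect((p[:,:2]*1000).astype(np.float32)); print("block",m.sum(),np.round(rc[0],1),np.round(rc[1],1),round(rc[2],1),p[:,2].mean().round(4), f[m].mean(0).round(), f[c[1],c[0]])
# hole: dark
K=b["mtx"];R=b["pose"][:3,:3];t=b["pose"][:3,3]
def cast(u,v,z):
    d=R@np.array([(u-K[0,2])/K[0,0],(v-K[1,2])/K[1,1],1]); return t+d*(z-t[2])/d[2]
g=f.sum(-1).astype(int); m=roi(322,341,187,206)
print(g[186:208:1,320:342:1])
m=m&(g<90); v,u=np.nonzero(m); print("hole",len(u),u.mean(),v.mean(),cast(u.mean(),v.mean(),.088))
m=roi(290,425,165,280)&(Z>.04)&(Z<.066); p=P[m]
m=roi(290,425,165,240)&(abs(Z-.06)<.004);rc=cv2.minAreaRect((P[m][:,:2]*1000).astype(np.float32)); print("box",rc)
for c in [(326,250),(358,252),(390,255)]:
    m=roi(c[0]-9,c[0]+9,c[1]-25,c[1]+25)&(abs(Z-.048)<.008)
    p=P[m]; rc=cv2.minAreaRect((p[:,:2]*1000).astype(np.float32)); print("key",m.sum(),np.round(rc[0],1),np.round(rc[1],1),round(rc[2],1),p[:,2].mean().round(4))
m=roi(110,265,215,295)
for h in (.202,.146,.122):
    q=m&(abs(Z-h)<.006); n,l,st,ce=cv2.connectedComponentsWithStats(q.astype(np.uint8))
    for i in range(1,n):
        if st[i,4]>40:
            p=P[l==i]; rc=cv2.minAreaRect((p[:,:2]*1000).astype(np.float32)); print("pipe",h,st[i,4],rc,p[:,2].mean())
q=m&(abs(Z-.043)<.008); p=P[q]; print("rack",cv2.minAreaRect((p[:,:2]*1000).astype(np.float32)),p[:,2].mean())
E
python3 m.py
```

```text
block 560 [615.9 -44.4] [56.3 56.9] 85.8 0.0896 [157. 105.  64.] [17  9  3]
block 600 [ 610.2 -119.2] [56.3 57. ] 85.1 0.0897 [157. 106.  64.] [171 109  62]
block 625 [ 605.2 -183.8] [76.2 57.5] 86.7 0.0898 [155. 105.  63.] [167 105  60]
[[366 443 479 452 389 357 360 357 356 359 356 360 364 361 358 357 358 368
  374 419 474 460]
 [335 372 387 375 345 340 336 348 344 342 353 351 351 354 353 356 364 362
  385 450 504 498]
 [316 329 338 323 327 325 326 325 325 327 320 329 333 337 331 344 353 352
  363 403 459 455]
 [310 324 320 317 321 319 324 315 313 311 312 311 310 317 317 327 337 338
  339 349 368 370]
 [320 332 322 328 323 312 321 307 284 280 277 281 296 292 309 321 317 315
  316 329 314 321]
 [333 344 339 343 337 334 323 294 255 237 230 228 246 263 296 307 321 317
  314 314 312 314]
 [346 342 337 344 340 334 302 261 218 186 169 178 194 233 271 303 315 321
  322 317 315 320]
 [323 328 334 329 325 314 289 220 162 135 111 117 137 185 240 284 326 333
  323 337 328 322]
 [311 317 326 310 309 302 254 186 133 101  98  96 113 148 205 277 320 339
  333 339 341 336]
 [310 317 315 317 308 285
[... 1448 characters left out ...]
92 [ 495.5 -185. ] [34.2 92.8] 86.4 0.0479
pipe 0.202 210 ((493.8151550292969, 360.50018310546875), (34.51790237426758, 37.8669319152832), 78.77715301513672) 0.20102707300926864
pipe 0.146 171 ((478.93896484375, 277.2632751464844), (35.115089416503906, 37.709259033203125), 71.23136901855469) 0.1452363024927072
pipe 0.122 43 ((487.089111328125, 345.04931640625), (6.012559413909912, 42.9947624206543), 71.72008514404297) 0.12094805028247993
pipe 0.122 169 ((461.6309509277344, 193.51181030273438), (34.18253707885742, 42.6356201171875), 79.93321990966797) 0.12116889723440775
rack ((478.6382141113281, 276.322998046875), (293.4617919921875, 91.56793212890625), 79.8305892944336) 0.040693315874315635
```

```bash
python3 - <<'E'
from h import *
a=np.load("s.npz")["frame"];b=np.load("t.npz")["frame"]
x=cv2.resize(a[195:320,160:320],None,fx=3.5,fy=3.5,interpolation=cv2.INTER_CUBIC)[:, :400]
x=cv2.resize(a[200:320,160:320],(400,300),interpolation=cv2.INTER_CUBIC)
y=cv2.resize(b[215:295,110:265],(400,300),interpolation=cv2.INTER_CUBIC)
z=cv2.resize(b[165:285,290:430],(400,300),interpolation=cv2.INTER_CUBIC)
w=cv2.resize(a[165:245,255:395],(400,300),interpolation=cv2.INTER_CUBIC)
save("c.png",np.vstack([np.hstack([x,y]),np.hstack([z,w])]))
E
```

```text
(no output)
```

View pics/c.png

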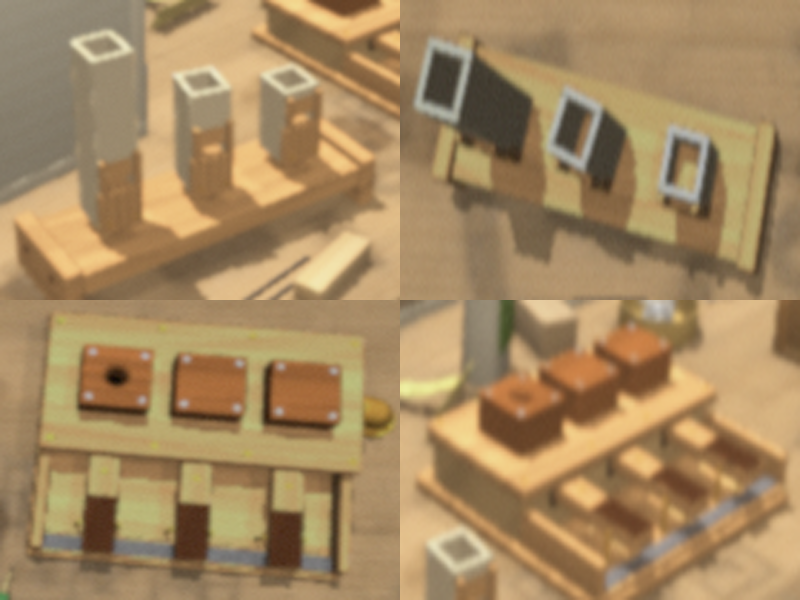

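The toe hole is on the left station at about (616,-44) mm, with the jack's yaw at about -4.3°. That puts the left pad at about (476,-34). The long pipe's axis is at (494,360) with yaw -11°, its mouth toward the robot, and it stands upright on the rack's hole. All sizes match the ones given. I'll move above the key first.

```bash
python3 -m handwheel '[{"x":2.5,"y":4.7,"az":10,"gripper":255},{"x":2.5,"y":4.7,"az":10},{"x":2.5,"y":4.7,"az":10},{"x":2.5,"y":4.7,"az":10},{"x":2.5,"y":4.7,"az":10},{"x":2.5,"y":4.7,"az":10},{"x":2.5,"y":4.7,"az":10},{"x":2.5,"y":4.7,"az":10},{"x":2.5,"y":4.7,"az":10},{"x":2.5,"y":4.7,"az":10}]' 20
cat > st.py <<'E'
from h import *
from scipy.spatial.transform import Rotation as Ro
s=r.get_state(); R=Ro.from_quat(s["orientation"],scalar_first=True).as_matrix()
print("t",round(float(s["time"]),2),"p",(s["tool_pos"]*1000).round(1),"zdir",R[:,2].round(3),"ydeg",np.degrees(np.arctan2(R[1,1],R[0,1])).round(2),"j",s["joint_pos"].round(2),"F",s["wrist_force"].round(1),"w",round(float(s["grip_width"]),4),"g",s["grip_force"])
E
python3 st.py
```

```text
t 0.1 p [ 178.5 -598.8  404.2] zdir [-0.     0.001 -1.   ] ydeg -73.4 j [ 1.21  0.52 -0.04  1.6   0.02  1.02 -0.11] F [-0.1 -0.9 -0.2] w 0.0856 g 0.0schema error: expected keys x, y, z, ax, ay, az, gripper
```

```bash
python3 -m handwheel '[{"x":2.5,"y":4.7,"z":0,"ax":0,"ay":0,"az":10,"gripper":255},{"x":2.5,"y":4.7,"z":0,"ax":0,"ay":0,"az":10,"gripper":255},{"x":2.5,"y":4.7,"z":0,"ax":0,"ay":0,"az":10,"gripper":255},{"x":2.5,"y":4.7,"z":0,"ax":0,"ay":0,"az":10,"gripper":255},{"x":2.5,"y":4.7,"z":0,"ax":0,"ay":0,"az":10,"gripper":255},{"x":2.5,"y":4.7,"z":0,"ax":0,"ay":0,"az":10,"gripper":255},{"x":2.5,"y":4.7,"z":0,"ax":0,"ay":0,"az":10,"gripper":255},{"x":2.5,"y":4.7,"z":0,"ax":0,"ay":0,"az":10,"gripper":255},{"x":2.5,"y":4.7,"z":0,"ax":0,"ay":0,"az":10,"gripper":255},{"x":2.5,"y":4.7,"z":0,"ax":0,"ay":0,"az":10,"gripper":255}]' 20
python3 st.py
```

```text
time: 1.35
tool_pos: [0.429, -0.1274, 0.4047]
orientation: [0.0, 0.523, 0.852, -0.0]
wrist_force: [0.1, -1.8, 0.0]
grip_width: 0.0001
grip_force: 0.0
t 1.35 p [ 429.  -127.4  404.7] zdir [ 0. -0. -1.] ydeg 26.92 j [ 0.68  0.29 -0.63  2.02  0.22  0.9   0.41] F [ 0.1 -1.8  0. ] w 0.0001 g 0.0
```

```bash
python3 -m handwheel '[{"x":0.8,"y":1.6,"z":-2,"ax":0,"ay":0,"az":9.8,"gripper":255},{"x":0.8,"y":1.6,"z":-2,"ax":0,"ay":0,"az":9.8,"gripper":255},{"x":0.8,"y":1.6,"z":-2,"ax":0,"ay":0,"az":9.8,"gripper":255},{"x":0.8,"y":1.6,"z":-2,"ax":0,"ay":0,"az":9.8,"gripper":255},{"x":0.8,"y":1.6,"z":-2,"ax":0,"ay":0,"az":9.8,"gripper":255},{"x":0.7,"y":1.4,"z":-2,"ax":0,"ay":0,"az":9.8,"gripper":255},{"x":0,"y":0,"z":0,"ax":0,"ay":0,"az":0,"gripper":255}]'
python3 st.py; python3 - <<'E'
from h import *
s=optics.snapshot("wrist"); np.savez("w.npz",**s); save("w1.png",s["frame"]); print(s["mtx"].round(1),s["mount"].round(3))
E
```

```text
time: 2.22
tool_pos: [0.4754, -0.0342, 0.2836]
orientation: [-0.001, 0.039, 0.999, 0.001]
wrist_force: [-0.1, -0.1, 1.1]
grip_width: 0.0001
grip_force: 0.0
t 2.23 p [475.4 -34.2 283.6] zdir [-0.002  0.001 -1.   ] ydeg 85.48 j [ 0.52  0.58 -0.76  2.06  0.59  0.73  0.88] F [-0.1 -0.1  1.1] w 0.0001 g 0.0
[[325.2   0.  276.5]
 [  0.  325.2 210.3]
 [  0.    0.    1. ]] [[ 0.    -0.952 -0.306  0.078]
 [ 1.     0.     0.    -0.001]
 [-0.    -0.306  0.952  0.03 ]
 [ 0.     0.     0.     1.   ]]
```

View pics/w1.png

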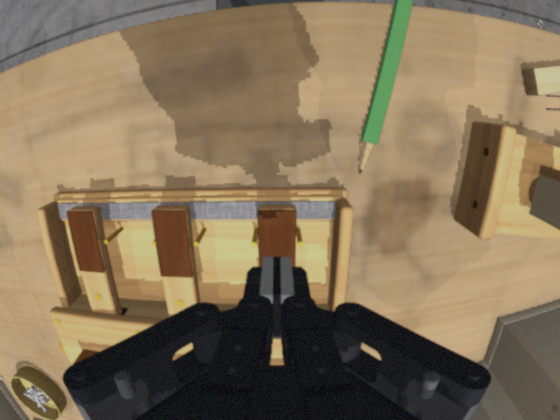

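The wrist view shows the left key at (277,235), centred under the closed fingertips at (277,280). I'll press it now.

```bash
python3 -m handwheel '[{"x":0,"y":0,"z":-3,"ax":0,"ay":0,"az":0,"gripper":255},{"x":0,"y":0,"z":-2.8,"ax":0,"ay":0,"az":0,"gripper":255},{"x":0,"y":0,"z":0,"ax":0,"ay":0,"az":0,"gripper":255}]'
python3 -m handwheel '[{"x":0,"y":0,"z":-0.4,"ax":0,"ay":0,"az":0,"gripper":255},{"x":0,"y":0,"z":-0.4,"ax":0,"ay":0,"az":0,"gripper":255},{"x":0,"y":0,"z":0,"ax":0,"ay":0,"az":0,"gripper":255}]'
python3 -m handwheel '[{"x":0,"y":0,"z":-0.4,"ax":0,"ay":0,"az":0,"gripper":255},{"x":0,"y":0,"z":0,"ax":0,"ay":0,"az":0,"gripper":255}]'
```

```text
time: 2.65
tool_pos: [0.4751, -0.0355, 0.2264]
orientation: [-0.001, 0.042, 0.999, -0.0]
wrist_force: [0.3, 0.1, 0.3]
grip_width: 0.0004
grip_force: 0.0
time: 3.02
tool_pos: [0.4758, -0.0351, 0.2191]
orientation: [0.0, 0.04, 0.999, -0.0]
wrist_force: [1.0, -1.3, 2.9]
grip_width: 0.0003
grip_force: 1.1
time: 3.28
tool_pos: [0.4757, -0.035, 0.2147]
orientation: [0.0, 0.04, 0.999, -0.0]
wrist_force: [1.9, -2.3, 3.4]
grip_width: -0.0002
grip_force: 1.7
```

```bash
python3 -m handwheel '[{"x":0,"y":0,"z":-0.4,"ax":0,"ay":0,"az":0,"gripper":255},{"x":0,"y":0,"z":0,"ax":0,"ay":0,"az":0,"gripper":255}]'
python3 -m handwheel '[{"x":0,"y":0,"z":-0.2,"ax":0,"ay":0,"az":0,"gripper":255},{"x":0,"y":0,"z":0,"ax":0,"ay":0,"az":0,"gripper":255}]'
```

```text
time: 3.52
tool_pos: [0.4757, -0.0349, 0.2105]
orientation: [0.0, 0.04, 0.999, -0.0]
wrist_force: [2.2, -2.1, 5.1]
grip_width: -0.0003
grip_force: 2.3
time: 3.78
tool_pos: [0.4758, -0.0349, 0.2092]
orientation: [0.0, 0.04, 0.999, -0.0]
wrist_force: [-2.4, -3.8, 22.6]
grip_width: -0.0004
grip_force: 11.3
```

Fully down: the stop was felt at 0.2092 m. Next I release the key, rise, and go to the pipe.

```bash
python3 -m handwheel '[{"x":0,"y":0,"z":2,"ax":0,"ay":0,"az":0,"gripper":255},{"x":0,"y":0,"z":5,"ax":0,"ay":0,"az":0,"gripper":255},{"x":0,"y":0,"z":6,"ax":0,"ay":0,"az":0,"gripper":255},{"x":0,"y":0,"z":6,"ax":0,"ay":0,"az":0,"gripper":0},{"x":0.2,"y":4.9,"z":1,"ax":0,"ay":0,"az":-1,"gripper":0},{"x":0.2,"y":4.9,"z":0,"ax":0,"ay":0,"az":-1,"gripper":0},{"x":0.2,"y":4.9,"z":0,"ax":0,"ay":0,"az":-1,"gripper":0},{"x":0.2,"y":4.9,"z":0,"ax":0,"ay":0,"az":-1,"gripper":0},{"x":0.2,"y":4.9,"z":0,"ax":0,"ay":0,"az":-1,"gripper":0},{"x":0.2,"y":4.9,"z":0,"ax":0,"ay":0,"az":-1,"gripper":0}]'
python3 -m handwheel '[{"x":0.3,"y":4.9,"z":0,"ax":0,"ay":0,"az":-0.6,"gripper":0},{"x":0.3,"y":5.2,"z":0,"ax":0,"ay":0,"az":0,"gripper":0},{"x":0,"y":0,"z":0,"ax":0,"ay":0,"az":0,"gripper":0}]'
python3 st.py; python3 - <<'E'
from h import *
s=optics.snapshot("wrist"); np.savez("w2.npz",**s); 
t=optics.snapshot("top"); np.savez("t2.npz",**t); P=cloud(t); Z=P[...,2]
m=np.zeros(Z.shape,bool); m[225:278,315:338]=1
q=m&(abs(Z-.045)<.012); print(P[q][:,2].mean(), q.sum())
save("w2.png",np.hstack([s["frame"][::1,:],cv2.resize(t["frame"][160:370,280:400],(240,420))]))
E
```

```text
time: 5.03
tool_pos: [0.4873, 0.2606, 0.4083]
orientation: [-0.0, 0.093, 0.996, -0.0]
wrist_force: [1.1, -0.7, -0.3]
grip_width: 0.0852
grip_force: 0.0
time: 5.4
tool_pos: [0.4919, 0.3639, 0.408]
orientation: [-0.001, 0.095, 0.995, 0.001]
wrist_force: [-0.1, -0.0, -0.2]
grip_width: 0.0857
grip_force: 0.0
t 5.4 p [491.9 363.9 408. ] zdir [-0.002  0.002 -1.   ] ydeg 79.1 j [-0.19  0.62 -0.83  1.6   0.49  1.14  0.24] F [-0.1 -0.  -0.2] w 0.0857 g 0.0
0.048186299486294396 311
```

View pics/w2.png

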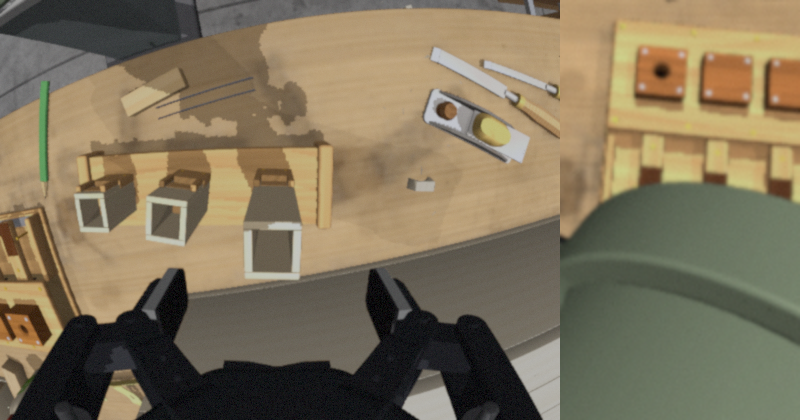

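The key is back up (pad at 48 mm). The pipe's top is at (273,250), nearly centred between the open fingers. Before going down I'll check the clearance to the chest behind it.

```bash
python3 - <<'E'
from h import *
b=dict(np.load("t.npz")); P=cloud(b).reshape(-1,3)
for y0 in (-.05,.05,.15,.2,.25,.3,.35,.4,.45):
    m=(abs(P[:,1]-y0)<.025)&(P[:,2]>.06)&(P[:,0]>.53); q=P[m]
    if len(q): print(y0,"min x",np.percentile(q[:,0],2).round(3),"top z near", np.percentile(q[q[:,0]<np.percentile(q[:,0],20)][:,2],[50,98]).round(3))
E
```

```text
-0.05 min x 0.565 top z near [0.088 0.092]
0.05 min x 0.936 top z near [0.148 0.211]
0.15 min x 0.738 top z near [0.16  0.226]
0.2 min x 0.628 top z near [0.175 0.226]
0.25 min x 0.627 top z near [0.203 0.226]
0.3 min x 0.627 top z near [0.198 0.226]
0.35 min x 0.627 top z near [0.198 0.226]
0.4 min x 0.627 top z near [0.2   0.226]
0.45 min x 0.627 top z near [0.201 0.226]
```

```bash
python3 -m handwheel '[{"x":0.2,"y":-0.3,"z":-1,"ax":0,"ay":0,"az":0,"gripper":0},{"x":0,"y":0,"z":-2,"ax":0,"ay":0,"az":0,"gripper":0},{"x":0,"y":0,"z":0,"ax":0,"ay":0,"az":0,"gripper":0}]'
```

```text
time: 5.88
tool_pos: [0.4956, 0.356, 0.3767]
orientation: [-0.001, 0.098, 0.995, -0.001]
wrist_force: [0.1, 0.1, -0.9]
grip_width: 0.0851
grip_force: 0.0
```

```bash
python3 -m handwheel '[{"x":-0.1,"y":0.4,"z":-2.5,"ax":0,"ay":0,"az":0,"gripper":0},{"x":0,"y":0,"z":-2.8,"ax":0,"ay":0,"az":0,"gripper":0},{"x":0,"y":0,"z":0,"ax":0,"ay":0,"az":0,"gripper":0},{"x":0,"y":0,"z":0,"ax":0,"ay":0,"az":0,"gripper":0}]'; python3 st.py
python3 -m handwheel '[{"x":0,"y":0,"z":0,"ax":0,"ay":0,"az":0,"gripper":255},{"x":0,"y":0,"z":0,"ax":0,"ay":0,"az":0,"gripper":255},{"x":0,"y":0,"z":0,"ax":0,"ay":0,"az":0,"gripper":255},{"x":0,"y":0,"z":0,"ax":0,"ay":0,"az":0,"gripper":255},{"x":0,"y":0,"z":0,"ax":0,"ay":0,"az":0,"gripper":255},{"x":0,"y":0,"z":0,"ax":0,"ay":0,"az":0,"gripper":255}]' 35; python3 st.py
```

```text
time: 6.38
tool_pos: [0.4947, 0.3613, 0.3268]
orientation: [0.0, 0.098, 0.995, 0.0]
wrist_force: [-0.1, -0.6, -0.3]
grip_width: 0.0853
grip_force: 0.0
t 6.38 p [494.7 361.3 326.8] zdir [ 0.001  0.001 -1.   ] ydeg 78.8 j [-0.22  0.7  -0.78  1.68  0.57  1.    0.18] F [-0.1 -0.6 -0.3] w 0.0853 g 0.0
time: 7.12
tool_pos: [0.4946, 0.3611, 0.3261]
orientation: [0.0, 0.098, 0.995, 0.0]
wrist_force: [-0.7, -0.8, 5.6]
grip_width: 0.0337
grip_force: 34.9
t 7.12 p [494.6 361.1 326.1] zdir [ 0.  0. -1.] ydeg 78.8 j [-0.22  0.7  -0.78  1.68  0.57  1.    0.18] F [-0.7 -0.8  5.6] w 0.0337 g 34.93040084838867
```

```bash
python3 -m handwheel '[{"x":0,"y":0,"z":1,"ax":0,"ay":0,"az":0,"gripper":255},{"x":0,"y":0,"z":1.5,"ax":0,"ay":0,"az":0,"gripper":255},{"x":0,"y":0,"z":2,"ax":0,"ay":0,"az":0,"gripper":255},{"x":0,"y":0,"z":3,"ax":0,"ay":0,"az":0,"gripper":255},{"x":0,"y":0,"z":3.5,"ax":0,"ay":0,"az":0,"gripper":255},{"x":0,"y":0,"z":3.5,"ax":0,"ay":0,"az":0,"gripper":255},{"x":0,"y":0,"z":0,"ax":0,"ay":0,"az":0,"gripper":255}]'; python3 st.py
python3 - <<'E'
from h import *
s=optics.snapshot("scene");save("s3.png",s["frame"][100:320,100:400])
E
```

```text
time: 8.0
tool_pos: [0.4943, 0.3615, 0.4743]
orientation: [0.002, 0.098, 0.995, 0.002]
wrist_force: [0.8, -0.1, -2.0]
grip_width: 0.0336
grip_force: 35.2
t 8.0 p [494.3 361.5 474.3] zdir [ 0.004  0.003 -1.   ] ydeg 78.8 j [-0.17  0.56 -0.86  1.52  0.44  1.26  0.29] F [ 0.8 -0.1 -2. ] w 0.0336 g 35.24436414241791
```

View pics/s3.png

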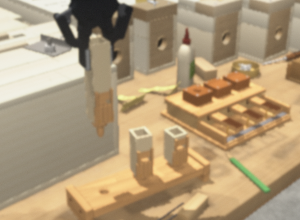

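The pipe hangs upright in the gripper at (100,90) in the crop, and the other two are still standing in the rack. I'll carry it over to the hole.

```bash
python3 -m handwheel '[{"x":0.7,"y":-2.3,"z":0,"ax":0,"ay":0,"az":0,"gripper":255},{"x":1.4,"y":-4.5,"z":0,"ax":0,"ay":0,"az":0.9,"gripper":255},{"x":1.4,"y":-4.5,"z":0,"ax":0,"ay":0,"az":1,"gripper":255},{"x":1.4,"y":-4.5,"z":0,"ax":0,"ay":0,"az":1,"gripper":255},{"x":1.4,"y":-4.5,"z":0,"ax":0,"ay":0,"az":1,"gripper":255},{"x":1.4,"y":-4.5,"z":0,"ax":0,"ay":0,"az":1,"gripper":255},{"x":1.4,"y":-4.5,"z":0,"ax":0,"ay":0,"az":1,"gripper":255},{"x":1.4,"y":-4.5,"z":0,"ax":0,"ay":0,"az":1,"gripper":255},{"x":1.0,"y":-4.5,"z":-1,"ax":0,"ay":0,"az":0,"gripper":255},{"x":0.6,"y":-2.2,"z":-2,"ax":0,"ay":0,"az":0,"gripper":255}]'
python3 -m handwheel '[{"x":0,"y":0,"z":0,"ax":0,"ay":0,"az":0,"gripper":255},{"x":0,"y":0,"z":0,"ax":0,"ay":0,"az":0,"gripper":255},{"x":0,"y":0,"z":0,"ax":0,"ay":0,"az":0,"gripper":255}]'
python3 st.py
python3 - <<'E'
from h import *
s=optics.snapshot("scene");t=optics.snapshot("top"); w=optics.snapshot("wrist")
np.savez("s4.npz",**s);np.savez("t4.npz",**t);np.savez("w4.npz",**w)
save("s4.png",np.hstack([cv2.resize(s["frame"][60:240,260:380],(400,600),interpolation=cv2.INTER_CUBIC),cv2.resize(w["frame"],(400,300)).repeat(2,0)[:600]]))
E
```

```text
time: 9.3
tool_pos: [0.6158, -0.0467, 0.4399]
orientation: [-0.0, 0.039, 0.999, -0.0]
wrist_force: [0.7, 0.0, -2.1]
grip_width: 0.0333
grip_force: 35.3
time: 9.68
tool_pos: [0.6155, -0.0426, 0.4412]
orientation: [0.0, 0.037, 0.999, 0.0]
wrist_force: [-0.7, -0.9, -1.8]
grip_width: 0.0339
grip_force: 35.3
t 9.68 p [615.5 -42.6 441.2] zdir [ 0.001  0.    -1.   ] ydeg 85.81 j [ 0.52  0.59 -0.84  1.55  0.46  1.21  1.09] F [-0.7 -0.9 -1.8] w 0.0339 g 35.31313240528107
```

View pics/s4.png

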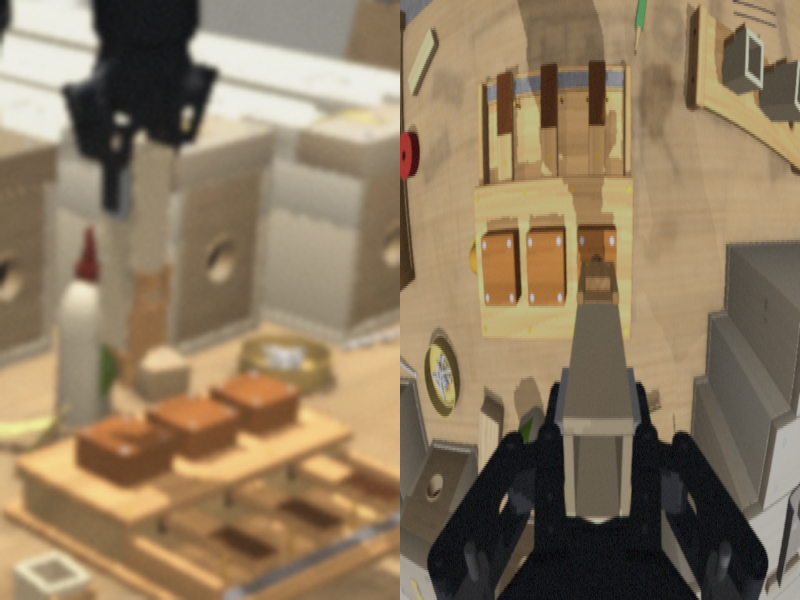

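The pipe's foot is about 40 mm above the hole. In the scene view the foot tip is at crop (130,385) and the hole at (125,435); the wrist view shows the foot over the left block. I'll check the alignment numerically.

```bash
python3 - <<'E'
from h import *
s=dict(np.load("s4.npz"));s0=dict(np.load("s.npz"))
K=s["mtx"];T=np.linalg.inv(s["pose"])
def pr(p): c=K@(T[:3,:3]@np.array(p)+T[:3,3]); return (c[:2]/c[2]).round(2)
print("tip pred",pr([.6155,-.0426,.131]),"shoulder",pr([.6155,-.0426,.155]),"hole pred",pr([.616,-.044,.088]))
print("d/dx,dy 1cm",pr([.626,-.044,.088])-pr([.616,-.044,.088]),pr([.616,-.034,.088])-pr([.616,-.044,.088]))
def cast(u,v,z):
    d=s["pose"][:3,:3]@np.array([(u-K[0,2])/K[0,0],(v-K[1,2])/K[1,1],1]); t=s["pose"][:3,3]; return (t+d*(z-t[2])/d[2]).round(4)
for n,q in (("before",s0),("now",s)):
    g=q["frame"].astype(int)[...,0]; sub=g[183:200,286:312]
    w=np.clip(110-sub,0,None)*(np.indices(sub.shape)[0]<11); v,u=np.indices(sub.shape); 
    uv=((w*u).sum()/w.sum()+286,(w*v).sum()/w.sum()+183); print(n,np.round(uv,2),cast(*uv,.086))
g=s["frame"].astype(int)
print(s0["frame"].astype(int)[184:200,286:312,0])
d=np.abs(s["frame"].astype(int)-s0["frame"].astype(int)).sum(-1)
print(d[162:182,288:312])
t=dict(np.load("t.npz"))
E
```

```text
tip pred [298.09 175.03] shoulder [298.52 166.32] hole pred [297.56 190.06]
d/dx,dy 1cm [-2.83 -1.18] [-2.58  1.09]
before [297.25 189.25] [ 0.6228 -0.0505  0.086 ]
now [310. 193.] [ 0.5848 -0.0576  0.086 ]
[[135 132 124 119 116 119 131 146 160 171 182 190 194 192 204 214 207 172
  136 128 140 152 169 181 189 195]
 [135 132 129 127 131 143 158 174 182 187 191 195 196 195 202 215 209 174
  131 111 115 127 145 162 176 187]
 [140 144 146 152 162 177 186 194 198 199 198 195 197 195 200 205 204 178
  143 122 114 115 122 132 149 162]
 [159 169 175 181 191 197 198 199 199 198 194 195 192 196 196 198 195 183
  165 149 135 127 120 119 124 135]
 [185 193 198 198 201 200 199 192 188 186 184 184 187 189 190 192 192 190
  184 174 165 155 143 132 126 124]
 [197 202 203 201 199 198 192 180 171 168 168 171 172 173 180 184 190 190
  190 188 182 177 171 162 151 136]
 [188 194 197 197 196 195 189 174 163 154 152 150 152 155 164 176 186 189
  190 189 187 187 187 180 169 152]
 [157 172 182 189 192 195 191 182 171 163 155 152 150 152 162 175 183 186
  188 187 184 184 182 175 162 147]
 [124 139 155 171 181
[... 2172 characters left out ...]
 9   4   4  13   4   9   2  22  15  26  27  16   9   9   5  11   7
    5   7   8  11  15  12]
 [ 14   4   4   9   4   8  18   7   6   7  10  17  14   9  12   8   6   8
   12  11   3   4   9   5]
 [  2  10  11   3   5  10  17  15   8   9   6   8   2  11  11   6   4  12
    6   2  14  10   6   8]
 [ 13   7   8  12  10  21  13  16  12  16   9   9   6  10   5   6   7  10
    9   8   6   8  11   4]
 [  7   6  13   9  18  18  20  14  18   9  11  15  11   6  11  11  11   7
   10   8   8  12   7   2]
 [ 11  13   2   4  10   9  17  18  16  13  16  13  15  12  17  12  10   7
   10  14   9  11  13   8]
 [  9   7  10   2   5  10   7  16   7  12  18  11  16  11  15  14   7  10
   18   6  15  12   5   8]]
```

The projected foot and hole match the image to within about 1.5 mm. I'll lower gently and watch the force.

```bash
python3 -m handwheel '[{"x":0,"y":-0.1,"z":-1.5,"ax":0,"ay":0,"az":0,"gripper":255},{"x":0,"y":0,"z":-1.5,"ax":0,"ay":0,"az":0,"gripper":255},{"x":0,"y":0,"z":-0.7,"ax":0,"ay":0,"az":0,"gripper":255},{"x":0,"y":0,"z":0,"ax":0,"ay":0,"az":0,"gripper":255}]'
python3 -m handwheel '[{"x":0,"y":0,"z":-0.4,"ax":0,"ay":0,"az":0,"gripper":255},{"x":0,"y":0,"z":-0.3,"ax":0,"ay":0,"az":0,"gripper":255},{"x":0,"y":0,"z":0,"ax":0,"ay":0,"az":0,"gripper":255}]'; python3 st.py
```

```text
time: 10.32
tool_pos: [0.6155, -0.0449, 0.403]
orientation: [-0.001, 0.037, 0.999, 0.0]
wrist_force: [-0.1, 0.3, 0.1]
grip_width: 0.0336
grip_force: 35.3
time: 10.7
tool_pos: [0.6155, -0.045, 0.3966]
orientation: [-0.0, 0.038, 0.999, -0.0]
wrist_force: [-0.5, 0.3, -1.7]
grip_width: 0.0337
grip_force: 35.3
t 10.7 p [615.5 -45.  396.6] zdir [-0. -0. -1.] ydeg 85.7 j [ 0.51  0.63 -0.82  1.6   0.5   1.13  1.06] F [-0.5  0.3 -1.7] w 0.0337 g 35.33090829849243
```

```bash
python3 -m handwheel '[{"x":0,"y":0.1,"z":-0.4,"ax":0,"ay":0,"az":0,"gripper":255},{"x":0,"y":0,"z":-0.3,"ax":0,"ay":0,"az":0,"gripper":255},{"x":0,"y":0,"z":0,"ax":0,"ay":0,"az":0,"gripper":255}]';  python3 -m handwheel '[{"x":0,"y":0,"z":-0.4,"ax":0,"ay":0,"az":0,"gripper":255},{"x":0,"y":0,"z":-0.4,"ax":0,"ay":0,"az":0,"gripper":255},{"x":0,"y":0,"z":0,"ax":0,"ay":0,"az":0,"gripper":255}]'
```

```text
time: 11.08
tool_pos: [0.6155, -0.0439, 0.3894]
orientation: [-0.0, 0.037, 0.999, -0.0]
wrist_force: [0.4, -1.0, -1.3]
grip_width: 0.0338
grip_force: 35.3
time: 11.45
tool_pos: [0.6155, -0.044, 0.3813]
orientation: [-0.0, 0.037, 0.999, -0.0]
wrist_force: [-0.1, -0.8, -1.7]
grip_width: 0.0333
grip_force: 35.3
```

```bash
python3 -m handwheel '[{"x":0,"y":0,"z":-0.4,"ax":0,"ay":0,"az":0,"gripper":255},{"x":0,"y":0,"z":0,"ax":0,"ay":0,"az":0,"gripper":255}]';  python3 -m handwheel '[{"x":0,"y":0,"z":-0.2,"ax":0,"ay":0,"az":0,"gripper":255},{"x":0,"y":0,"z":0,"ax":0,"ay":0,"az":0,"gripper":255}]'
```

```text
time: 11.7
tool_pos: [0.6155, -0.044, 0.3774]
orientation: [-0.0, 0.038, 0.999, -0.0]
wrist_force: [1.1, -0.4, -1.3]
grip_width: 0.0339
grip_force: 35.3
time: 11.95
tool_pos: [0.6158, -0.0439, 0.3762]
orientation: [0.001, 0.038, 0.999, 0.0]
wrist_force: [-0.4, -0.0, 3.6]
grip_width: 0.0336
grip_force: 35.9
```

The shoulder seated at 0.3762 m, where 0.376 was expected, with light contact. I'll let go and rise.

```bash
python3 -m handwheel '[{"x":0,"y":0,"z":0,"ax":0,"ay":0,"az":0,"gripper":150},{"x":0,"y":0,"z":0,"ax":0,"ay":0,"az":0,"gripper":100},{"x":0,"y":0,"z":0,"ax":0,"ay":0,"az":0,"gripper":0},{"x":0,"y":0,"z":0,"ax":0,"ay":0,"az":0,"gripper":0},{"x":0,"y":0,"z":0,"ax":0,"ay":0,"az":0,"gripper":0},{"x":0,"y":0,"z":0,"ax":0,"ay":0,"az":0,"gripper":0},{"x":0,"y":0,"z":2,"ax":0,"ay":0,"az":0,"gripper":0},{"x":0,"y":0,"z":4,"ax":0,"ay":0,"az":0,"gripper":0},{"x":0,"y":0,"z":4,"ax":0,"ay":0,"az":0,"gripper":0},{"x":0,"y":0,"z":0,"ax":0,"ay":0,"az":0,"gripper":0}]'
python3 -m handwheel '[{"x":-3,"y":0.2,"z":0,"ax":0,"ay":0,"az":0,"gripper":255},{"x":-5.5,"y":0.4,"z":0,"ax":0,"ay":0,"az":0,"gripper":255},{"x":-5.5,"y":0.4,"z":0,"ax":0,"ay":0,"az":0,"gripper":255},{"x":-1,"y":0,"z":0,"ax":0,"ay":0,"az":0,"gripper":255},{"x":0,"y":0,"z":0,"ax":0,"ay":0,"az":0,"gripper":255},{"x":0,"y":0,"z":0,"ax":0,"ay":0,"az":0,"gripper":255}]'
python3 st.py
python3 - <<'E'
from h import *
s=optics.snapshot("scene");t=optics.snapshot("top")
P=cloud(t);Z=P[...,2];m=(abs(Z-.252)<.006)&(abs(P[...,0]-.616)<.05)&(abs(P[...,1]+.044)<.05)
p=P[m]; print(len(p)); 
if len(p)>20: print(cv2.minAreaRect((p[:,:2]*1000).astype(np.float32)),p[:,2].mean(),np.percentile(p[:,2],[5,95]))
P=cloud(s);Z=P[...,2];m=(Z>.225)&(Z<.26)&(abs(P[...,0]-.616)<.04)&(abs(P[...,1]+.044)<.04); q=P[m]; print(len(q), q[:,2].max() if len(q) else 0)
save("s5.png",np.hstack([cv2.resize(s["frame"][60:240,260:400],(467,600),interpolation=cv2.INTER_CUBIC),cv2.resize(t["frame"][120:300,280:380],(333,600),interpolation=cv2.INTER_CUBIC)]))
E
```

```text
time: 13.2
tool_pos: [0.6158, -0.0434, 0.4799]
orientation: [0.003, 0.038, 0.999, 0.0]
wrist_force: [-0.4, 0.4, -0.9]
grip_width: 0.0855
grip_force: 0.0
time: 13.95
tool_pos: [0.4664, -0.034, 0.4758]
orientation: [0.0, 0.038, 0.999, 0.0]
wrist_force: [0.4, -0.0, -0.1]
grip_width: -0.0003
grip_force: 0.0
t 13.95 p [466.4 -34.  475.8] zdir [ 0.     0.001 -1.   ] ydeg 85.7 j [ 0.73  0.3  -0.96  1.87  0.27  1.11  1.17] F [ 0.4 -0.  -0.1] w -0.0003 g 0.0
0
264 0.25119737461533503
```

View pics/s5.png

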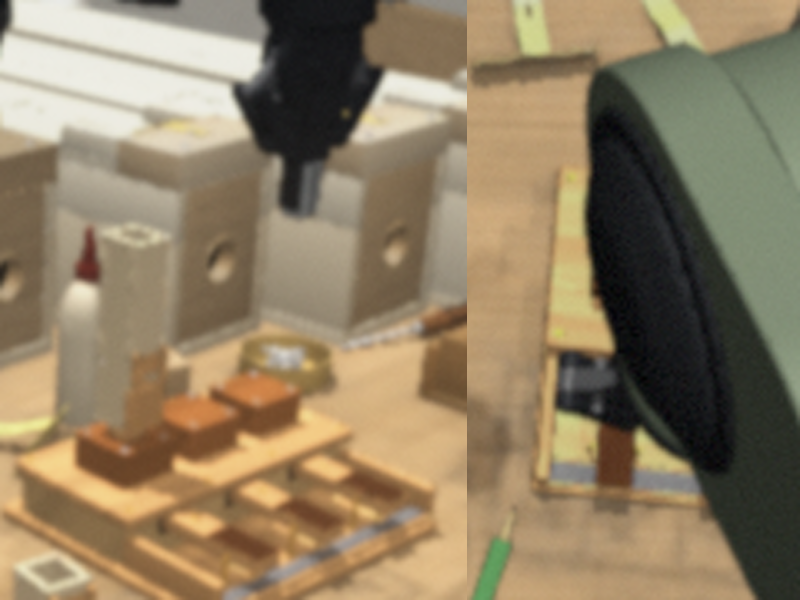

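The pipe stands upright, shoulder on the block, mouth toward the keys, with its top at 0.251 m (0.252 expected). Before lowering I'll check the arm link's clearance to the pipe.

```bash
python3 - <<'E'
from h import *
a=optics.snapshot("top");P=cloud(a).reshape(-1,3); q=P[(P[:,2]>.27)&(P[:,0]>.15)&(P[:,0]<.75)&(abs(P[:,1])<.4)]
for x0 in np.arange(.3,.75,.04):
    s=q[abs(q[:,0]-x0)<.02]
    if len(s): print("top x",x0.round(2),"y",np.percentile(s[:,1],[1,99]).round(3),"z",np.percentile(s[:,2],[1,50,99]).round(3))
a=optics.snapshot("scene");P=cloud(a).reshape(-1,3); q=P[(P[:,2]>.27)&(P[:,0]>.15)&(P[:,0]<.75)&(abs(P[:,1])<.4)]
for x0 in np.arange(.3,.75,.04):
    s=q[abs(q[:,0]-x0)<.02]
    if len(s): print("sc x",x0.round(2),"y",np.percentile(s[:,1],[1,99]).round(3),"z",np.percentile(s[:,2],[1,50,99]).round(3))
save("s6.png",a["frame"])
E
```

```text
top x 0.3 y [-0.035 -0.028] z [0.689 0.709 0.729]
top x 0.34 y [-0.066 -0.016] z [0.679 0.734 0.752]
top x 0.38 y [-0.085  0.06 ] z [0.623 0.724 0.933]
top x 0.42 y [-0.102  0.023] z [0.603 0.704 0.722]
top x 0.46 y [-0.092  0.033] z [0.389 0.681 0.704]
top x 0.5 y [-0.079  0.033] z [0.625 0.675 0.689]
top x 0.54 y [-0.068 -0.046] z [0.633 0.657 0.668]
sc x 0.42 y [-0.052  0.007] z [0.43  0.508 0.557]
sc x 0.46 y [-0.082  0.028] z [0.308 0.417 0.555]
sc x 0.5 y [-0.014  0.028] z [0.368 0.497 0.554]
```

View pics/s6.png

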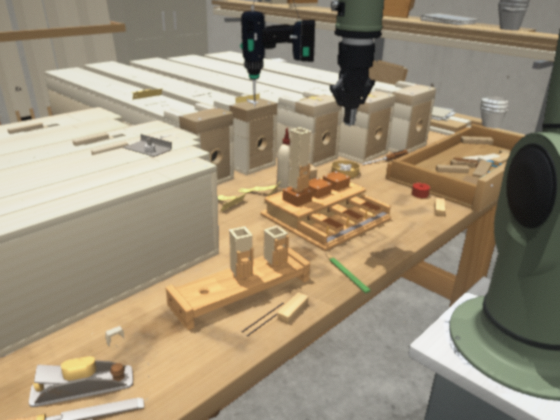

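The wrist reaches only to x ≈ 0.54 and the pipe's front is at 0.59, so there is clearance. The other two pipes are still standing, at (240,250) and (276,245). I'll descend onto the key.

```bash
python3 -m handwheel '[{"x":0.5,"y":0,"z":-4,"ax":0,"ay":0,"az":0,"gripper":255},{"x":0.4,"y":-0.1,"z":-5,"ax":0,"ay":0,"az":0,"gripper":255},{"x":0,"y":0,"z":-5,"ax":0,"ay":0,"az":0,"gripper":255},{"x":0,"y":0,"z":-5,"ax":0,"ay":0,"az":0,"gripper":255},{"x":0,"y":0,"z":-4,"ax":0,"ay":0,"az":0,"gripper":255},{"x":0,"y":0,"z":0,"ax":0,"ay":0,"az":0,"gripper":255},{"x":0,"y":0,"z":0,"ax":0,"ay":0,"az":0,"gripper":255}]'; python3 st.py
```

```text
time: 15.02
tool_pos: [0.4751, -0.0346, 0.2468]
orientation: [0.0, 0.037, 0.999, 0.0]
wrist_force: [0.1, 1.1, 0.2]
grip_width: -0.0001
grip_force: 0.0
t 15.03 p [475.1 -34.6 246.8] zdir [ 0.001  0.    -1.   ] ydeg 85.72 j [ 0.48  0.64 -0.71  2.08  0.68  0.67  0.81] F [0.1 1.1 0.2] w -0.0001 g 0.0
```

```bash
python3 -m handwheel '[{"x":0,"y":0,"z":-2.2,"ax":0,"ay":0,"az":0,"gripper":255},{"x":0,"y":0,"z":-0.4,"ax":0,"ay":0,"az":0,"gripper":255},{"x":0,"y":0,"z":-0.4,"ax":0,"ay":0,"az":0,"gripper":255},{"x":0,"y":0,"z":-0.4,"ax":0,"ay":0,"az":0,"gripper":255},{"x":0,"y":0,"z":0,"ax":0,"ay":0,"az":0,"gripper":255}]'
python3 -m handwheel '[{"x":0,"y":0,"z":-0.2,"ax":0,"ay":0,"az":0,"gripper":255},{"x":0,"y":0,"z":0,"ax":0,"ay":0,"az":0,"gripper":255}]'
python3 -m handwheel '[{"x":0,"y":0,"z":-0.05,"ax":0,"ay":0,"az":0,"gripper":255},{"x":0,"y":0,"z":0,"ax":0,"ay":0,"az":0,"gripper":255}]'
```

```text
time: 15.65
tool_pos: [0.4748, -0.035, 0.212]
orientation: [0.0, 0.038, 0.999, -0.0]
wrist_force: [0.3, -0.8, 4.1]
grip_width: 0.0004
grip_force: 2.1
time: 15.9
tool_pos: [0.4749, -0.035, 0.21]
orientation: [0.0, 0.038, 0.999, -0.0]
wrist_force: [-0.1, -2.0, 8.6]
grip_width: 0.0002
grip_force: 4.6
time: 16.15
tool_pos: [0.4749, -0.0349, 0.2096]
orientation: [0.001, 0.038, 0.999, -0.0]
wrist_force: [0.5, -1.8, 13.4]
grip_width: 0.0003
grip_force: 6.8
```

```bash
python3 -m handwheel '[{"x":0,"y":0,"z":0.03,"ax":0,"ay":0,"az":0,"gripper":255},{"x":0,"y":0,"z":0,"ax":0,"ay":0,"az":0,"gripper":255},{"x":0,"y":0,"z":0,"ax":0,"ay":0,"az":0,"gripper":255},{"x":0,"y":0,"z":0,"ax":0,"ay":0,"az":0,"gripper":255}]'
python3 - <<'E'
from h import *
print([r.get_state()["wrist_force"].round(1)])
s=optics.snapshot("scene"); w=optics.snapshot("wrist");print(r.get_state()["wrist_force"].round(1))
save("s7.png",np.hstack([cv2.resize(s["frame"][100:290,220:400],(400,422),interpolation=cv2.INTER_CUBIC),cv2.resize(w["frame"][:,80:480],(400,422))]))
E
```

```text
time: 16.65
tool_pos: [0.4749, -0.035, 0.2099]
orientation: [0.001, 0.038, 0.999, -0.0]
wrist_force: [-0.4, -1.9, 11.4]
grip_width: -0.0002
grip_force: 5.3
[array([-0.4, -1.9, 11.4])]
[-0.2 -2.1 10.9]
```

View pics/s7.png

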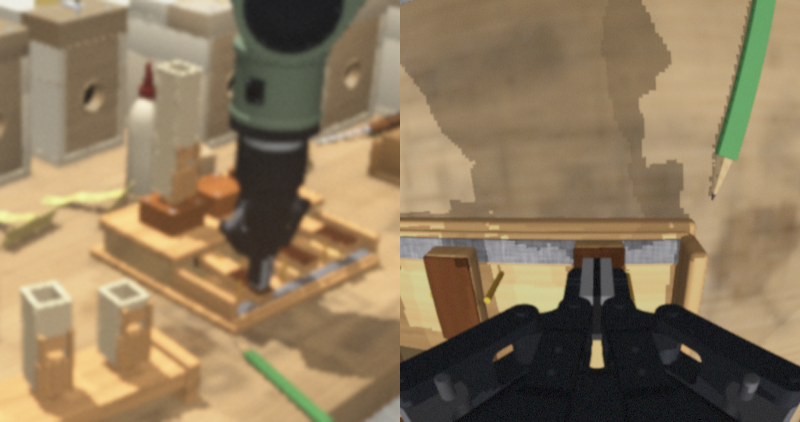

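The pipe stands upright at (175,130) and the left key is held down by the fingertips with about 11 N. The other keys are up and both other pipes are in the rack. I'm handing in.

```bash
python3 -c "
from plant import r
print(r.sign_off())"
```

```text
the job is handed in; nothing more can be done
None
```

The job is handed in: after one clearing press of the left key, the long pipe stands upright and fully home in the left toe hole with its mouth to the keys, and that key is held down with about 11 N; the other keys are up and the other two pipes are in the rack.

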